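# Run a fingertip along the pill box lids to shut them

### The arm

A 6-joint arm with a two-finger parallel gripper is mounted at the origin on the work surface. World frame = base frame: x ahead of the robot, y to its left, z up, the work surface at z = 0. Lengths are in mm, angles in rad, forces in N, time in s.
With the tool pointing down it reaches from about 300 to 750 mm from the base axis. Payload 8.5 kg.
Tool frame: the origin (TCP) lies midway between the tips of the shut fingers; the grasp point (between the pads) lies 19 mm behind it (arm.grip_depth is the distance from the TCP to the grasp point, in mm); x points along the fingers, z is the direction in which the jaws open and shut, and the axes are right-handed (so a half turn about x gives the same grasp; the last joint's range is limited). The gripper opens to 85 mm and grips with 20 to 120 N. Pads are 22 mm wide; open, the fingers measure 114 mm over their backs; the gripper's body (76 mm by 85 mm) begins 54 mm behind the grasp point. The pads swing forward as they close: fully open they stand 13 mm farther back than shut.
Start: joints at [-1.451, 0.381, 1.297, -0, 1.464, -0.215], TCP at [180.713, -519.445, 231.322] pointing down, gripper open.
Joint ranges: [-3.11, 3.11], [-0.89, 2.33], [0.22, 2.48], [-1.42, 4.56], [0.17, 2.85], [-2.88, 2.88]. Speed limits (rad/s): [2.39, 2.39, 3.14, 3.14, 3.14, 3.14].

### API

Orientations are given as a unit quaternion [w, x, y, z].
In Python, from station import arm, viewer, spotter gives the robot as it stands.
- The arm moves only by the tool apply_moves, never from a script. Its argument "increments" is a list of rows, each an object of numbers: "dx", "dy", "dz": the shift along the tool's x, y, z scaled (see below); "wx", "wy", "wz": the turn, a rotation vector about the tool's x, y, z scaled (see below); "claw": the opening, from -1 (shut) to 1 (fully open), so that 0 is half open. A call has 1 to 12 rows; each row is the pose to reach, as a shift and turn from the pose commanded when the call began, along the tool's axes at that moment; what a row does not reach only later rows make up. The controller multiplies each number of a shift by 200 mm and each number of a turn by pi/4 rad. A row lasts 1/10 s, in which the tool goes at most 50 mm and 8.59 degrees, less where a joint would pass 70% of its speed; a pose out of reach is approached as far as the arm can. A call with a number of a shift or a turn outside -1 to 1 is refused whole. A call with a gripper value outside its range is refused whole. The fingers move at their own pace and stop on an object; "newtons" is the grip in N (left out, the last holds). Time passes only in rows, so rows that repeat a pose let the fingers close. It gives the time, the measured TCP pose, the force and the opening at its end, in the units of the state.
- arm.get_state(): the state, without advancing time (a new reading comes with each control period).
- viewer.snapshot(name): name is "side" or "top"; returns the picture (400x640x3 uint8, blue, green, red); there is no depth.
- viewer.camera_params(name): a dict with "camera_matrix" (3x3 intrinsics, pixels), "k1" (the pictures are not rectified: a ray, as slopes to the right and down, at radius r is drawn at 1 + k1 r^2 times it, then the intrinsics apply), "R" (3x3) and "t" (3): a world point X has camera coordinates R X + t. Camera axes: x right, y down, z forward; pixel columns grow to the right and rows downward; lengths in mm; the calibration is good to about 2 mm. A picture is of the moment at which its call begins. camera_params takes no time and is no camera call.
- arm.finish_job(): hands the job in, once; it reports no verdict.
Trained networks look in the newest picture that a camera, given by its name, has taken for a name from the list of things; names that differ only in an ending like _2 or _b are one class to them, and where a whole thing is asked for, a point or a joint stands for the part that bears it (a point fixed in the world has none). Each returns a list of dicts, best first, with "conf" (0 to 1); they miss things now and then, are a little off and sometimes report something else, mostly with a low value. They report only what shows in the picture. A call takes as long as a camera call.
- spotter.look_for(camera, query): "rect" ([left, top, right, bottom] in pixels, round what is visible of it).
- spotter.place_of(camera, query): "at" ([column, row] in pixels: a listed point, or the origin of a listed thing).
The state is a dict: "t": time; "joint_pos": joint angles; "joint_vel": joint speeds; "joint_efforts": joint torques, N m; "ee_pos": TCP position; "orientation": TCP orientation; "ft_force": force on the tool from outside, world axes, zero at the start; "moment": the same for the moment, N m; "opening": opening from 0.0 (shut) to 1.0 (fully open).
Only numpy, scipy, OpenCV 4.12 (cv2) and the standard library are available. Lean on these libraries where they do the work, as an engineer would, in place of code of your own. Each camera call takes 0.05 s, during which the arm holds its last target.

### The job

All seven lids of the weekly pill box have popped up a little. Run a fingertip lightly along the row of lids from one end to the other, in one pass without taking the hand away from the row on the way, so that every lid ends pressed down shut. Leave the box about where it stands and do not pick it up, and leave everything else on the ledge alone.

Things in the scene. Friction and masses are not known exactly. Their poses are not given: they have to be found in the camera images.
- pillbox: weekly pill box standing loose on the ledge, 0.4 to 0.6 kg filled: white plastic tray 56 mm deep (its x), 230 mm long (its y), 28 mm high on four non-slip rubber feet, with a row of seven lilac lids on top at y = -96, -64, -32, 0, 32, 64, 96 mm (lid1 to lid7). Origin: centre of the underside; z up; +y along the row towards lid7; +x towards the hinge side.
- row_first (a point): fixed point of the pill box at the -y end of its row: where the middle of lid1's crown lies when shut (x = 0, y = -96, z = 36.5 mm in the box). Each lid is domed, 30 mm wide in y with 2 mm gaps: shut, its flat crown, 7 mm wide, is 36.5 mm above the ledge; each side falls 2 mm over the next 6.5 mm, then at 45 degrees to 29.5 mm at the gaps.
- row_last (a point): the same for lid7 at the +y end of the row (x = 0, y = +96, z = 36.5 mm). A fingertip sliding along the row at crown height meets the sloping flank of the next lid, rides up it and pushes the lid down. The lids hinge on one line along y at x = +30, z = 28 mm and reach forward to x = -26 mm, with a 5 mm thumb tab beyond.
- lid1 (a joint): hinge angle in rad of pill box lid 1 of 7 (y = -96 mm): 0 = shut down on the tray, positive = front edge raised (0.1 lifts the front by about 5.5 mm). Smooth, slippery plastic. No catch and no spring: light friction, about 0.15 N at the front edge, and it stays where it is left. Starts ajar, about 0.08 to 0.14.
- lid2 (a joint): hinge angle in rad of pill box lid 2 of 7 (y = -64 mm): 0 = shut down on the tray, positive = front edge raised (0.1 lifts the front by about 5.5 mm). Smooth, slippery plastic. No catch and no spring: light friction, about 0.15 N at the front edge, and it stays where it is left. Starts ajar, about 0.08 to 0.14.
- lid3 (a joint): hinge angle in rad of pill box lid 3 of 7 (y = -32 mm): 0 = shut down on the tray, positive = front edge raised (0.1 lifts the front by about 5.5 mm). Smooth, slippery plastic. No catch and no spring: light friction, about 0.15 N at the front edge, and it stays where it is left. Starts ajar, about 0.08 to 0.14.
- lid4 (a joint): hinge angle in rad of pill box lid 4 of 7 (y = 0 mm): 0 = shut down on the tray, positive = front edge raised (0.1 lifts the front by about 5.5 mm). Smooth, slippery plastic. No catch and no spring: light friction, about 0.15 N at the front edge, and it stays where it is left. Starts ajar, about 0.08 to 0.14.
- lid5 (a joint): hinge angle in rad of pill box lid 5 of 7 (y = 32 mm): 0 = shut down on the tray, positive = front edge raised (0.1 lifts the front by about 5.5 mm). Smooth, slippery plastic. No catch and no spring: light friction, about 0.15 N at the front edge, and it stays where it is left. Starts ajar, about 0.08 to 0.14.
- lid6 (a joint): hinge angle in rad of pill box lid 6 of 7 (y = 64 mm): 0 = shut down on the tray, positive = front edge raised (0.1 lifts the front by about 5.5 mm). Smooth, slippery plastic. No catch and no spring: light friction, about 0.15 N at the front edge, and it stays where it is left. Starts ajar, about 0.08 to 0.14.
- lid7 (a joint): hinge angle in rad of pill box lid 7 of 7 (y = 96 mm): 0 = shut down on the tray, positive = front edge raised (0.1 lifts the front by about 5.5 mm). Smooth, slippery plastic. No catch and no spring: light friction, about 0.15 N at the front edge, and it stays where it is left. Starts ajar, about 0.08 to 0.14.
- soap_dish: white plastic soap dish with drain slots and a pink soap bar, 84 x 120 x 32 mm; origin under its centre. Bystander.
- cup: green toothbrush cup, 72 mm across and 95 mm high, two brushes leaning in it up to 190 mm high; origin under its centre. Bystander.
- jar: glass jar with metal twist cap, 68 mm across, 85 mm high; origin under its centre. Bystander.
- shampoo: yellow bottle with white cap, 56 mm across, 170 mm high; origin under its centre. Bystander.
- clipper: steel nail clipper lying flat, 58 x 12 x 12 mm, along its x; origin under its centre. Bystander.
- comb: blue comb lying flat, 170 mm long (its y), 30 mm wide, 5 mm thick; origin under its middle. Bystander.

How it is judged (in metres and radians):
On the way, in this order (a step that is already met when the one before it is completed fails the run):
1. the lid at one end is shut first, with the middle lid and the other end lid still up (((value of joint lid1 below 0.045 rad and value of joint lid7 above 0.065 rad) or (value of joint lid7 below 0.045 rad and value of joint lid1 above 0.065 rad)) and value of joint lid4 above 0.065 rad), for 0.05 s.
2. the pass reaches the middle: lid 4 is shut, with the lid at the far end still up (((value of joint lid1 below 0.045 rad and value of joint lid7 above 0.065 rad) or (value of joint lid7 below 0.045 rad and value of joint lid1 above 0.065 rad)) and value of joint lid4 below 0.045 rad), for 0.05 s.
At the end, for the whole second after the job is handed in: all seven lids shut (each within 0.045 rad, 2.5 mm at its front edge), the pill box flat on the ledge, at rest and within 30 mm of where it stood, bystanders within 20 mm of where they stood (value of joint each of lid1, lid2, lid3, lid4, lid5, lid6, lid7 below 0.045 rad and distance of pillbox from where it was at the start of the episode below 0.03 m and height (world z) of pillbox below 0.004 m and angle between pillbox's own z axis and vertical below 0.05 rad and linear speed of pillbox below 0.01 m/s and distance of each of soap_dish, cup, jar, shampoo, clipper, comb from where it was at the start of the episode below 0.02 m); the robot touches nothing.
It fails at once if the hand leaves the row in mid-pass (one end lid shut, the other still up, and the grasp point more than 75 mm above the shut lids, that is, the fingertips more than about 55 mm above them) (((value of joint lid1 below 0.045 rad and value of joint lid7 above 0.065 rad) or (value of joint lid7 below 0.045 rad and value of joint lid1 above 0.065 rad)) and z of the grasp point in the frame of pillbox above 0.112 m).
It fails at once if the lids are pressed hard: more than 40 N between the fingers and the pill box (contact force between the fingers and pillbox above 40 N).
It fails at once if the pill box is lifted or tipped up (height (world z) of pillbox above 0.012 m or angle between pillbox's own z axis and vertical above 0.2 rad).
It fails at once if a bystander is pushed more than 20 mm or knocked over (distance of any of soap_dish, cup, jar, shampoo, clipper, comb from where it was at the start of the episode above 0.02 m or angle between any of soap_dish, cup, jar, shampoo, clipper, comb's own z axis and vertical above 0.3 rad).
It also fails if it takes over 43 s, if anything falls off the work surface, if the arm or the gripper's body presses on something with over 40 N, if the wrist force passes 120 N, or if a joint passes its speed limit or range.

## Working session

There is one attempt and no reset: what is moved stays moved. The work goes in short steps, Python scripts to look and compute and a tool call to move; the robot and the scene stay as the last step left them, time stands still between calls to the robot, and variables do not carry over. Pictures are saved under pics/ and viewed, and the job is handed in when it is done.

Besides the shell and the picture viewer there is one more tool, called after "Emit:" as name(argument=value, ...), one argument or row to a line, values as JSON. apply_moves: Moves the arm, as the interface text tells. Shifts and turns lie within -1 to 1; 1 stands for 200 mm of shift or pi/4 rad of turn. Its arguments: {"type":"object","properties":{"increments":{"type":"array","items":{"type":"object","properties":{"dx":{"type":"number"},"dy":{"type":"number"},"dz":{"type":"number"},"wx":{"type":"number"},"wy":{"type":"number"},"wz":{"type":"number"},"claw":{"type":"number"}}}},"newtons":{"type":"number"}},"required":["increments"]}

```bash
mkdir -p pics && ls && python3 - <<'E'
from station import arm, viewer, spotter
import cv2, numpy as np
for c in ("side","top"):
    im=viewer.snapshot(c); cv2.imwrite(f"pics/{c}0.png",im)
    p=viewer.camera_params(c); print(c,np.round(p["camera_matrix"],1).tolist(),p["k1"],np.round(p["R"],4).tolist(),np.round(p["t"],1).tolist())
    for q in ("row_first","row_last","pillbox"):
        print(q,spotter.place_of(c,q))
    print(spotter.look_for(c,"pillbox"))
print(arm.get_state(), arm.grip_depth)
E
```

```text
pics
side [[482.4, 0.0, 318.1], [0.0, 482.4, 191.3], [0.0, 0.0, 1.0]] -0.039164433734986716 [[-0.8131, -0.5819, -0.0174], [-0.3936, 0.5715, -0.72], [0.4289, -0.5786, -0.6937]] [511.9, 235.8, 1017.1]
row_first [{'at': [333.9, 186.9], 'conf': 0.69}]
row_last [{'at': [291.2, 234.9], 'conf': 0.91}]
pillbox [{'at': [317.0, 218.1], 'conf': 0.91}]
[{'rect': [275.7, 182.6, 347.7, 255.7], 'conf': 0.96}]
top [[383.9, 0.0, 319.0], [0.0, 383.9, 201.7], [0.0, 0.0, 1.0]] 0.02236650617271457 [[0.0248, -0.9996, 0.0147], [-0.9983, -0.0256, -0.0531], [0.0534, -0.0133, -0.9985]] [30.3, 592.3, 1042.5]
row_first [{'at': [335.5, 210.9], 'conf': 0.66}]
row_last [{'at': [260.1, 210.1], 'conf': 0.7}]
pillbox [{'at': [294.0, 211.1], 'conf': 0.88}, {'at': [264.0, 210.6], 'conf': 0.5}]
[{'rect': [252.0, 197.3, 340.8, 221.8], 'conf': 0.69}, {'rect': [310.2, 199.6, 323.9, 222.5], 'conf': 0.16}]
{'t': 0.5, 'joint_pos': array([-1.45131366e+00,  3.80639896e-01,  1.29743101e+00,  2.19248179e-05,
        1.46360619e+00, -2.15315699e-01]), 'joint_vel': array([ 1.50237654e-04, -6.67626273e-04,  9.76005102e-04, -6.67765259e-04,
        7.45571919e-06, -8.59027954e-04]), 'joint_efforts': array([-1.43167119e-03, -4.48032153e+01, -2.31333965e+01, -1.90427372e-04,
        7.62090331e-04,  2.67060409e-05]), 'ee_pos': array([ 180.71016   , -519.43709784,  231.29049333]), 'orientation': array([ 0.5763051 ,  0.40972945,  0.57633384, -0.40967489]), 'ft_force': array([ 0.1232138 , -0.06403396, -0.32984961]), 'moment': array([-0.07280082,  0.00915417, -0.05167252]), 'opening': 0.9992070026834886} 18.700000000000003
```

View pics/side0.png

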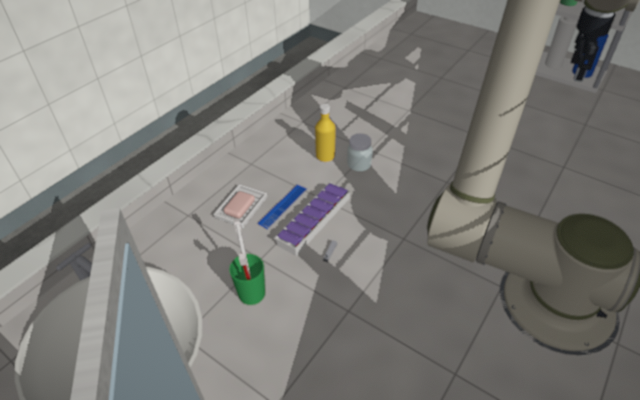

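View pics/top0.png

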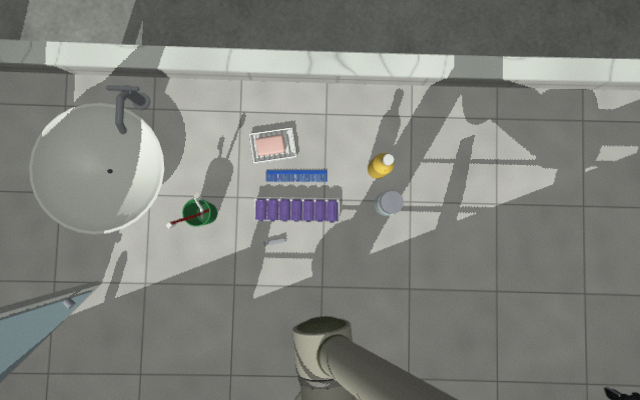

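```bash
cat > h.py <<'E'
import numpy as np, cv2
from scipy.optimize import least_squares
from scipy.spatial.transform import Rotation as Rn
from station import arm, viewer, spotter
P={c:viewer.camera_params(c) for c in("side","top")}
def proj(c,X):
    p=P[c]; q=np.atleast_2d(X)@np.array(p["R"]).T+np.array(p["t"]); s=q[:,:2]/q[:,2:]
    s=s*(1+p["k1"]*(s**2).sum(1,keepdims=True)); K=np.array(p["camera_matrix"])
    return s@K[:2,:2].T+K[:2,2]
def onz(c,uv,z):
    return least_squares(lambda a:(proj(c,[a[0],a[1],z])-uv)[0],[500,0]).x
def tri(us,ut):
    r=least_squares(lambda X:np.r_[(proj("side",X)-us)[0],(proj("top",X)-ut)[0]],[500,0,30]);return r.x,r.fun
E
python3 - <<'E'
from h import *
for n,s,t,z in(("first",[333.9,186.9],[335.5,210.9],36.5),("last",[291.2,234.9],[260.1,210.1],36.5),("box",[317,218.1],[294,211.1],0)):
    print(n,onz("side",s,z),onz("top",t,z),tri(s,t))
E
```

```text
first [573.31191827   8.31342988] [5.66512648e+02 3.15441415e-01] (array([571.04342719,   3.10778347,  33.59720666]), array([ 1.8685979 ,  0.01760506, -1.05450236, -1.66737195]))
last [563.69857637 198.38122489] [563.55037967 203.36326383] (array([562.14778915, 201.85017679,  40.9280861 ]), array([-0.50062534, -0.03328859,  0.31991043,  0.48580435]))
box [565.80096353  94.0173909 ] [564.14758718 114.06401649] (array([559.16106077, 110.05735467,  18.50115505]), array([-1.76389475, -0.06358714,  1.07135933,  1.66176576]))
```

```bash
python3 - <<'E'
import cv2
a=cv2.imread("pics/top0.png")[185:235,240:350]; cv2.imwrite("pics/topc.png",cv2.resize(a,None,fx=7,fy=7,interpolation=cv2.INTER_CUBIC))
a=cv2.imread("pics/side0.png")[170:265,260:360]; cv2.imwrite("pics/sidec.png",cv2.resize(a,None,fx=6,fy=6,interpolation=cv2.INTER_CUBIC))
E
```

```text
(no output)
```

View pics/topc.png

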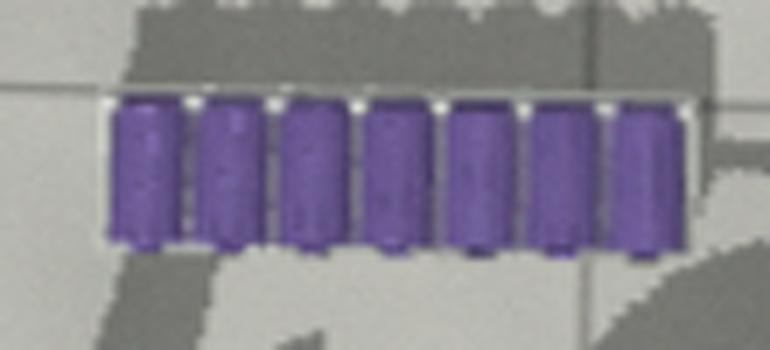

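View pics/sidec.png

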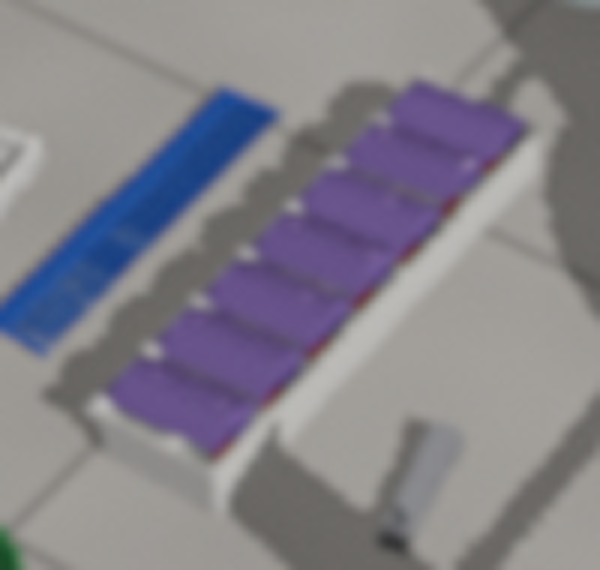

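```bash
python3 - <<'E'
from h import *
f=lambda u,v:[u/7+240-.43,v/7+185-.43]
def bp(p,b):
    c,s=np.cos(p[2]),np.sin(p[2]); return [p[0]+c*b[0]-s*b[1],p[1]+s*b[0]+c*b[1],b[2]]
g=lambda u,v:[u/6+260-.42,v/6+170-.42]
obs=[]
for i,(u,v) in enumerate([(147,250),(230,250),(314,251),(396,253),(479,254),(561,255),(645,258)]):
    obs.append(("top",f(u,v),[-31,96-32*i,34]))
obs+= [("top",f(103,100),[28,115,28]),("top",f(692,105),[28,-115,28])]
obs+= [("side",g(215,478),[-28,115,28]),("side",g(540,148),[-28,-115,28]),("side",g(98,403),[28,115,28])]
for cams in(("top",),("side",),("top","side")):
    o=[x for x in obs if x[0] in cams]
    r=least_squares(lambda p:np.concatenate([(proj(c,bp(p,b))-uv)[0] for c,uv,b in o]),[565,100,0])
    print(cams,r.x,np.round(r.fun,1))
    for b in ([-10,-96,36.5],[-10,96,36.5]): print(np.round(bp(r.x,b),1))
for q in("soap_dish","cup","jar","shampoo","clipper","comb"):
    a=spotter.place_of("side",q);b=spotter.place_of("top",q)
    print(q,a and onz("side",a[0]["at"],0),b and onz("top",b[0]["at"],0))
s=arm.get_state(); w=s["orientation"]
print(Rn.from_quat(np.r_[w[1:],w[0]]).as_matrix().round(4), s["t"])
E
```

```text
('top',) [5.68319493e+02 1.06248789e+02 1.34200868e-02] [-0.1  0.1 -0.1  0.2 -0.2  0.2 -0.   0.   0.   0.   0.1  0.  -0.  -0.3
 -0.1 -0.3  0.3  0. ]
[559.6  10.1  36.5]
[557.  202.1  36.5]
('side',) [ 5.61736137e+02  1.07181886e+02 -1.98284959e-02] [-1.   0.   1.3 -2.  -0.2  1.5]
[549.8  11.4  36.5]
[553.6 203.4  36.5]
('top', 'side') [5.67008321e+02 1.06139354e+02 7.13469503e-03] [-0.2  0.3 -0.1  0.5 -0.2  0.6 -0.1  0.5 -0.   0.6  0.1  0.7 -0.1  0.4
 -0.  -0.1  0.4  0.8 -1.2 -0.9 -1.1 -3.7 -0.9  1. ]
[557.7  10.1  36.5]
[556.3 202.1  36.5]
soap_dish [741.60521039 178.41377937] [740.54063544 178.00354314]
cup [551.65568705 350.69045306] [546.46273198 354.69356719]
jar [ 596.1398964  -150.30740556] [ 594.90998428 -137.97934885]
shampoo [ 688.58903862 -127.19182351] [ 688.54991723 -107.72998969]
clipper [487.41517259 158.3710821 ] [477.52369162 158.19291006]
comb [672.08322786 108.18582635] [669.36005849 114.2292342 ]
[[ 0.      0.9445  0.3286]
 [-0.      0.3286 -0.9445]
 [-1.      0.      0.    ]] 1.1
```

Emit:
apply_moves(
  increments=[
    {"dy": 0.2, "dz": -0.15, "wx": -0.15, "claw": -1},
    {"dy": 0.45, "dz": -0.32, "wx": -0.3, "claw": -1},
    {"dy": 0.7, "dz": -0.5, "wx": -0.45, "claw": -1},
    {"dy": 0.9, "dz": -0.63, "wx": -0.6, "claw": -1},
    {"dy": 0.95, "dz": -0.66, "wx": -0.75, "claw": -1},
    {"dy": 0.95, "dz": -0.66, "wx": -0.8, "claw": -1},
  ],
  newtons=40,
)

```text
schema error: expected keys dx, dy, dz, wx, wy, wz, claw
```

```bash
cat >> h.py <<'E'
def rel(target,yawz=0.0134,yaw=True):
    s=arm.get_state(); w=s["orientation"]; R=Rn.from_quat(np.r_[w[1:],w[0]])
    d=R.inv().apply(np.array(target)-s["ee_pos"])/200
    zx=np.array([np.cos(yawz),np.sin(yawz),0]); xx=np.array([0,0,-1.]); T=np.stack([xx,np.cross(zx,xx),zx],1)
    r=(R.inv()*Rn.from_matrix(T)).as_rotvec()/(np.pi/4)
    print("t",round(s["t"],2),"ee",s["ee_pos"].round(2),"q",s["joint_pos"].round(3),"F",s["ft_force"].round(2),"op",round(s["opening"],3),"\n shift",d.round(4),"turn",r.round(4))
E
python3 - <<'E'
from h import *
rel([559.6,5,231])
# brush tips
for z in (150,190): print(onz("top",[197,195],z), onz("top",[203,210],z))
E
```

```text
t 1.1 ee [ 180.74 -519.44  231.34] q [-1.451  0.381  1.297  0.     1.464 -0.215] F [ 0.73 -0.29 -0.34] op 1.002 
 shift [ 1.7000e-03  2.6508e+00 -1.8540e+00] turn [-1.5907  0.     -0.    ]
[592.73189656 339.03192828] [557.23753217 323.34778183]
[590.21942356 326.89731186] [556.26505329 311.89365353]
```

Emit:
apply_moves(
  increments=[
    {"dx": 0, "dy": 0.2, "dz": -0.15, "wx": -0.15, "wy": 0, "wz": 0, "claw": -1},
    {"dx": 0, "dy": 0.4, "dz": -0.3, "wx": -0.3, "wy": 0, "wz": 0, "claw": -1},
    {"dx": 0, "dy": 0.6, "dz": -0.45, "wx": -0.45, "wy": 0, "wz": 0, "claw": -1},
    {"dx": 0, "dy": 0.8, "dz": -0.58, "wx": -0.6, "wy": 0, "wz": 0, "claw": -1},
    {"dx": 0, "dy": 0.95, "dz": -0.66, "wx": -0.75, "wy": 0, "wz": 0, "claw": -1},
    {"dx": 0, "dy": 0.95, "dz": -0.66, "wx": -0.8, "wy": 0, "wz": 0, "claw": -1},
  ],
  newtons=40,
)

```text
t: 1.7
ee_pos: [318.7, -329.4, 231.7]
orientation: [0.676, 0.209, 0.675, -0.209]
ft_force: [-0.9, -0.6, -0.6]
opening: 0.001
```

```bash
python3 - <<'E'
from h import *
rel([559.6,5,231])
E
```

```text
t 1.7 ee [ 318.68 -329.4   231.73] q [-1.062e+00  2.190e-01  1.535e+00  1.000e-03  1.387e+00 -4.620e-01] F [-0.86 -0.57 -0.61] op 0.001 
 shift [0.0048 2.0601 0.0511] turn [-7.804e-01  1.000e-03 -4.000e-04]
```

Emit:
apply_moves(
  increments=[
    {"dx": 0, "dy": 0.2, "dz": 0, "wx": -0.12, "wy": 0, "wz": 0, "claw": -1},
    {"dx": 0, "dy": 0.4, "dz": 0.01, "wx": -0.25, "wy": 0, "wz": 0, "claw": -1},
    {"dx": 0, "dy": 0.6, "dz": 0.02, "wx": -0.4, "wy": 0, "wz": 0, "claw": -1},
    {"dx": 0, "dy": 0.8, "dz": 0.03, "wx": -0.55, "wy": 0, "wz": 0, "claw": -1},
    {"dx": 0, "dy": 0.95, "dz": 0.03, "wx": -0.7, "wy": 0, "wz": 0, "claw": -1},
    {"dx": 0, "dy": 1.0, "dz": 0.03, "wx": -0.79, "wy": 0, "wz": 0, "claw": -1},
    {"dx": 0, "dy": 1.0, "dz": 0.03, "wx": -0.79, "wy": 0, "wz": 0, "claw": -1},
  ],
)

```text
t: 2.4
ee_pos: [436.4, -170.5, 231.4]
orientation: [0.707, -0.006, 0.707, 0.006]
ft_force: [-0.6, -0.5, -0.2]
opening: 0.001
```

```bash
python3 - <<'E'
from h import *
rel([559.6,5,231])
E
```

```text
t 2.4 ee [ 436.45 -170.48  231.37] q [-0.626  0.238  1.51   0.     1.393 -0.642] F [-0.58 -0.46 -0.2 ] op 0.001 
 shift [0.0019 0.8675 0.6295] turn [0.003  0.0002 0.    ]
```

Emit:
apply_moves(
  increments=[
    {"dx": 0, "dy": 0.18, "dz": 0.13, "wx": 0, "wy": 0, "wz": 0, "claw": -1},
    {"dx": 0, "dy": 0.36, "dz": 0.26, "wx": 0, "wy": 0, "wz": 0, "claw": -1},
    {"dx": 0, "dy": 0.54, "dz": 0.39, "wx": 0, "wy": 0, "wz": 0, "claw": -1},
    {"dx": 0, "dy": 0.72, "dz": 0.52, "wx": 0, "wy": 0, "wz": 0, "claw": -1},
    {"dx": 0, "dy": 0.868, "dz": 0.63, "wx": 0.003, "wy": 0, "wz": 0, "claw": -1},
    {"dx": 0, "dy": 0.868, "dz": 0.63, "wx": 0.003, "wy": 0, "wz": 0, "claw": -1},
    {"dx": 0, "dy": 0.868, "dz": 0.63, "wx": 0.003, "wy": 0, "wz": 0, "claw": -1},
  ],
)

```text
t: 3.1
ee_pos: [559.6, 3.1, 231.0]
orientation: [0.707, -0.003, 0.707, 0.003]
ft_force: [0.1, -0.6, 0.2]
opening: -0.001
```

```bash
python3 - <<'E'
from h import *
rel([559.6,5,60])
E
```

```text
t 3.1 ee [559.62   3.15 230.99] q [-0.206  0.398  1.27  -0.     1.474 -0.215] F [ 0.13 -0.62  0.2 ] op -0.001 
 shift [8.55e-01 9.50e-03 6.00e-04] turn [-0.0052 -0.0009  0.0003]
```

Emit:
apply_moves(
  increments=[
    {"dx": 0.2, "dy": 0.005, "dz": 0, "wx": 0, "wy": 0, "wz": 0, "claw": -1},
    {"dx": 0.4, "dy": 0.01, "dz": 0, "wx": 0, "wy": 0, "wz": 0, "claw": -1},
    {"dx": 0.6, "dy": 0.01, "dz": 0, "wx": 0, "wy": 0, "wz": 0, "claw": -1},
    {"dx": 0.75, "dy": 0.01, "dz": 0, "wx": 0, "wy": 0, "wz": 0, "claw": -1},
    {"dx": 0.85, "dy": 0.01, "dz": 0, "wx": 0, "wy": 0, "wz": 0, "claw": -1},
    {"dx": 0.85, "dy": 0.01, "dz": 0, "wx": 0, "wy": 0, "wz": 0, "claw": -1},
    {"dx": 0.85, "dy": 0.01, "dz": 0, "wx": 0, "wy": 0, "wz": 0, "claw": -1},
  ],
)

```text
t: 3.8
ee_pos: [559.8, 4.4, 62.2]
orientation: [0.707, -0.003, 0.707, 0.003]
ft_force: [0.5, -0.4, 0.6]
opening: -0.003
```

```bash
python3 - <<'E'
from h import *
rel([559.6,5,45])
for c in("side","top"):
    im=viewer.snapshot(c); u=proj(c,arm.get_state()["ee_pos"])[0]; print(u)
    x,y=max(int(u[0])-60,0),max(int(u[1])-50,0)
    cv2.imwrite(f"pics/{c}1.png",cv2.resize(im[y:y+90,x:x+130],None,fx=6,fy=6,interpolation=cv2.INTER_CUBIC)); print(x,y)
E
```

```text
t 3.8 ee [559.75   4.39  62.16] q [-0.204  0.574  1.508 -0.     1.059 -0.212] F [ 0.52 -0.36  0.59] op -0.003 
 shift [ 0.0858  0.0031 -0.0008] turn [-0.0065  0.0008  0.0003]
[339.12975982 180.52048238]
279 130
[334.30706729 212.93902707]
274 162
```

View pics/side1.png

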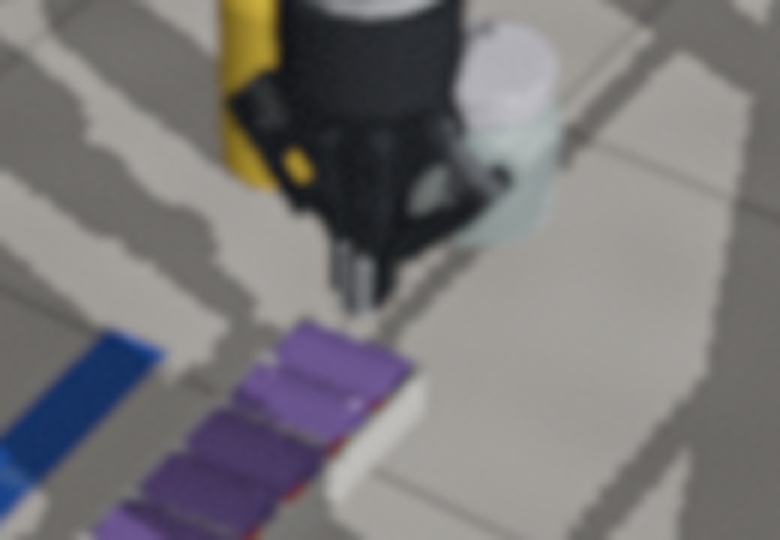

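View pics/top1.png

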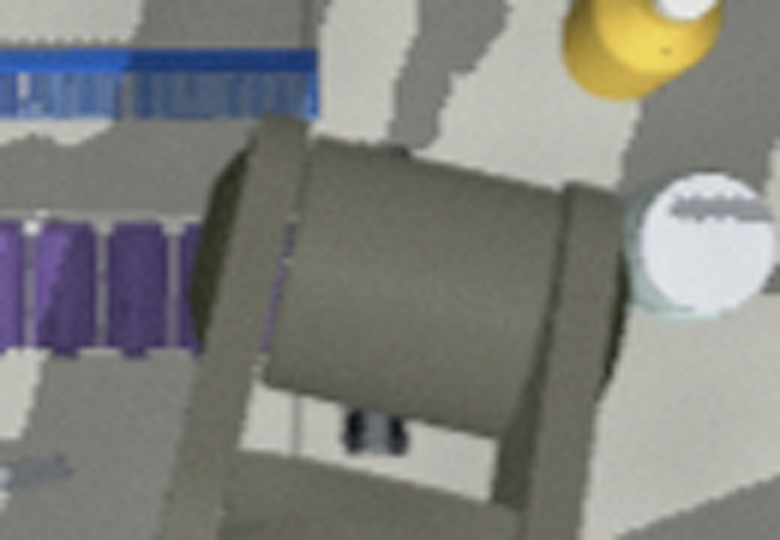

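Emit:
apply_moves(
  increments=[
    {"dx": 0.03, "dy": 0.005, "dz": 0, "wx": 0, "wy": 0, "wz": 0, "claw": -1},
    {"dx": 0.06, "dy": 0.01, "dz": 0, "wx": 0, "wy": 0, "wz": 0, "claw": -1},
    {"dx": 0.075, "dy": 0.01, "dz": 0, "wx": 0, "wy": 0, "wz": 0, "claw": -1},
    {"dx": 0.075, "dy": 0.01, "dz": 0, "wx": 0, "wy": 0, "wz": 0, "claw": -1},
    {"dx": 0.075, "dy": 0.01, "dz": 0, "wx": 0, "wy": 0, "wz": 0, "claw": -1},
    {"dx": 0.075, "dy": 0.01, "dz": 0, "wx": 0, "wy": 0, "wz": 0, "claw": -1},
  ],
)

```text
t: 4.5
ee_pos: [559.8, 7.6, 46.5]
orientation: [0.707, -0.004, 0.707, 0.004]
ft_force: [-0.6, 0.1, 0.3]
opening: -0.002
```

```bash
python3 - <<'E'
from h import *
rel([559.6,7,37])
E
```

```text
t 4.5 ee [559.76   7.61  46.45] q [-0.198  0.596  1.523  0.     1.023 -0.208] F [-0.56  0.07  0.26] op -0.002 
 shift [ 0.0473 -0.003  -0.0008] turn [-0.0038  0.0004  0.    ]
```

Emit:
apply_moves(
  increments=[
    {"dx": 0.01, "dy": 0, "dz": 0, "wx": 0, "wy": 0, "wz": 0, "claw": -1},
    {"dx": 0.02, "dy": 0, "dz": 0, "wx": 0, "wy": 0, "wz": 0, "claw": -1},
    {"dx": 0.027, "dy": 0, "dz": 0, "wx": 0, "wy": 0, "wz": 0, "claw": -1},
    {"dx": 0.034, "dy": 0, "dz": 0, "wx": 0, "wy": 0, "wz": 0, "claw": -1},
    {"dx": 0.04, "dy": 0, "dz": 0, "wx": 0, "wy": 0, "wz": 0, "claw": -1},
    {"dx": 0.045, "dy": 0, "dz": 0, "wx": 0, "wy": 0, "wz": 0, "claw": -1},
    {"dx": 0.047, "dy": 0, "dz": 0, "wx": 0, "wy": 0, "wz": 0, "claw": -1},
    {"dx": 0.047, "dy": 0, "dz": 0, "wx": 0, "wy": 0, "wz": 0, "claw": -1},
    {"dx": 0.047, "dy": 0, "dz": 0, "wx": 0, "wy": 0, "wz": 0, "claw": -1},
  ],
)

```text
t: 5.4
ee_pos: [559.7, 7.6, 37.0]
orientation: [0.707, -0.004, 0.707, 0.004]
ft_force: [0.3, -0.4, 0.4]
opening: 0.002
```

```bash
python3 - <<'E'
from h import *
rel([559.6,7,36.7])
im=viewer.snapshot("side")
cv2.imwrite("pics/side2.png",cv2.resize(im[140:260,260:390],None,fx=5,fy=5,interpolation=cv2.INTER_CUBIC))
rel([559.6,7,36.7])
E
```

```text
t 5.4 ee [559.67   7.62  36.97] q [-0.198  0.61   1.531 -0.     1.001 -0.208] F [ 0.28 -0.39  0.42] op 0.002 
 shift [ 0.0013 -0.0031 -0.0004] turn [-0.0038  0.0001  0.    ]
t 5.45 ee [559.65   7.62  36.95] q [-0.198  0.61   1.531  0.     1.001 -0.208] F [ 0.31 -0.45 -0.43] op -0.001 
 shift [ 0.0012 -0.0031 -0.0003] turn [-0.0038  0.     -0.    ]
```

View pics/side2.png

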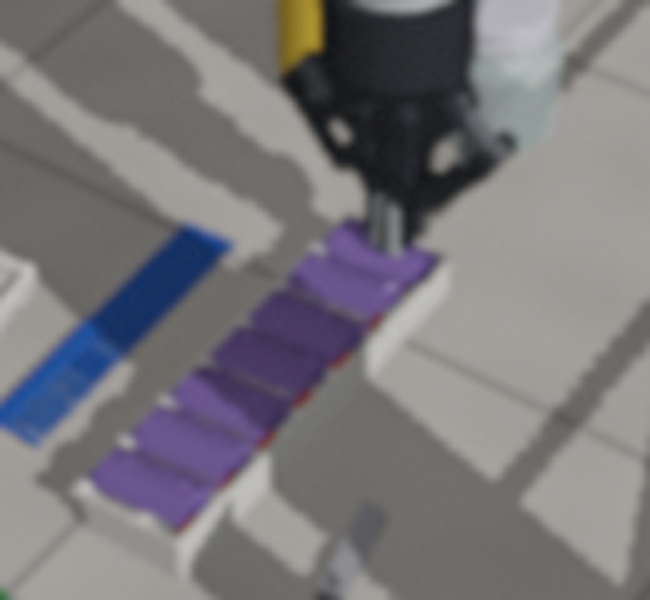

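Emit:
apply_moves(
  increments=[
    {"dx": 0.001, "dy": 0, "dz": 0, "wx": 0, "wy": 0, "wz": 0, "claw": -1},
    {"dx": 0.002, "dy": 0, "dz": 0, "wx": 0, "wy": 0, "wz": 0, "claw": -1},
    {"dx": 0.002, "dy": 0, "dz": 0, "wx": 0, "wy": 0, "wz": 0, "claw": -1},
  ],
)

```text
t: 5.75
ee_pos: [559.6, 7.6, 36.6]
orientation: [0.707, -0.004, 0.707, 0.004]
ft_force: [-0.2, -0.6, 0.5]
opening: -0.001
```

Emit:
apply_moves(
  increments=[
    {"dx": 0, "dy": 0.015, "dz": 0, "wx": 0, "wy": 0, "wz": 0, "claw": -1},
    {"dx": 0, "dy": 0.03, "dz": 0, "wx": 0, "wy": 0, "wz": 0, "claw": -1},
    {"dx": 0, "dy": 0.045, "dz": 0, "wx": 0, "wy": 0, "wz": 0, "claw": -1},
    {"dx": 0, "dy": 0.06, "dz": 0, "wx": 0, "wy": 0, "wz": 0, "claw": -1},
    {"dx": 0, "dy": 0.075, "dz": 0, "wx": 0, "wy": 0, "wz": 0, "claw": -1},
    {"dx": 0, "dy": 0.09, "dz": 0, "wx": 0, "wy": 0, "wz": 0, "claw": -1},
    {"dx": 0, "dy": 0.105, "dz": 0, "wx": 0, "wy": 0, "wz": 0, "claw": -1},
    {"dx": 0, "dy": 0.12, "dz": 0, "wx": 0, "wy": 0, "wz": 0, "claw": -1},
    {"dx": 0, "dy": 0.135, "dz": 0, "wx": 0, "wy": 0, "wz": 0, "claw": -1},
    {"dx": 0, "dy": 0.15, "dz": 0, "wx": 0, "wy": 0, "wz": 0, "claw": -1},
    {"dx": 0, "dy": 0.165, "dz": 0, "wx": 0, "wy": 0, "wz": 0, "claw": -1},
  ],
)

```text
t: 6.85
ee_pos: [559.3, 40.9, 36.5]
orientation: [0.707, -0.004, 0.707, 0.004]
ft_force: [-0.4, -0.9, 0.9]
opening: 0.001
```

```bash
python3 - <<'E'
from h import *
im=viewer.snapshot("side")
cv2.imwrite("pics/side3.png",cv2.resize(im[140:260,260:390],None,fx=5,fy=5,interpolation=cv2.INTER_CUBIC))
rel([559.6,7,36.6])
E
```

```text
t 6.9 ee [559.3   41.22  36.56] q [-0.138  0.611  1.528  0.     1.002 -0.148] F [-0.2   0.21  1.3 ] op -0.0 
 shift [-0.0002 -0.1711 -0.0003] turn [-0.0035  0.0001 -0.0001]
```

View pics/side3.png

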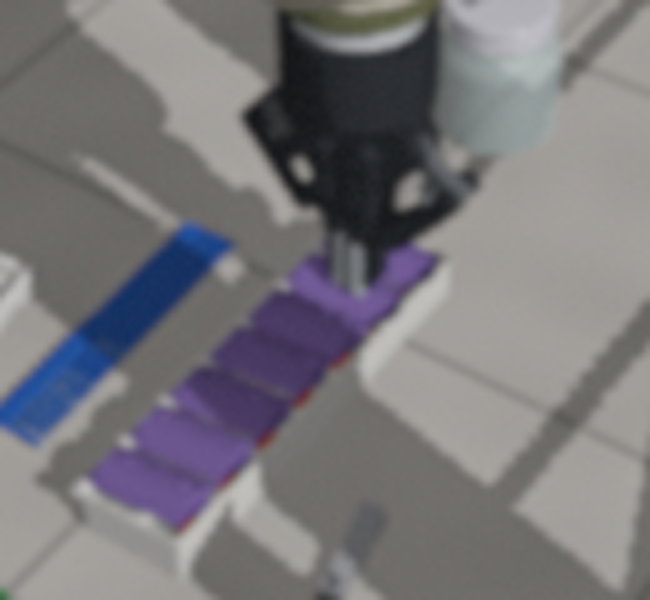

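Emit:
apply_moves(
  increments=[
    {"dx": 0, "dy": 0.015, "dz": 0, "wx": 0, "wy": 0, "wz": 0, "claw": -1},
    {"dx": 0, "dy": 0.03, "dz": 0, "wx": 0, "wy": 0, "wz": 0, "claw": -1},
    {"dx": 0, "dy": 0.045, "dz": 0, "wx": 0, "wy": 0, "wz": 0, "claw": -1},
    {"dx": 0, "dy": 0.06, "dz": 0, "wx": 0, "wy": 0, "wz": 0, "claw": -1},
    {"dx": 0, "dy": 0.075, "dz": 0, "wx": 0, "wy": 0, "wz": 0, "claw": -1},
    {"dx": 0, "dy": 0.09, "dz": 0, "wx": 0, "wy": 0, "wz": 0, "claw": -1},
    {"dx": 0, "dy": 0.105, "dz": 0, "wx": 0, "wy": 0, "wz": 0, "claw": -1},
    {"dx": 0, "dy": 0.12, "dz": 0, "wx": 0, "wy": 0, "wz": 0, "claw": -1},
    {"dx": 0, "dy": 0.135, "dz": 0, "wx": 0, "wy": 0, "wz": 0, "claw": -1},
    {"dx": 0, "dy": 0.15, "dz": 0, "wx": 0, "wy": 0, "wz": 0, "claw": -1},
    {"dx": 0, "dy": 0.165, "dz": 0, "wx": 0, "wy": 0, "wz": 0, "claw": -1},
    {"dx": 0, "dy": 0.18, "dz": 0, "wx": 0, "wy": 0, "wz": 0, "claw": -1},
  ],
)

```text
t: 8.1
ee_pos: [558.9, 76.9, 36.5]
orientation: [0.707, -0.004, 0.707, 0.004]
ft_force: [-0.4, -1.4, 0.6]
opening: 0.0
```

Emit:
apply_moves(
  increments=[
    {"dx": 0, "dy": 0.015, "dz": 0, "wx": 0, "wy": 0, "wz": 0, "claw": -1},
    {"dx": 0, "dy": 0.03, "dz": 0, "wx": 0, "wy": 0, "wz": 0, "claw": -1},
    {"dx": 0, "dy": 0.045, "dz": 0, "wx": 0, "wy": 0, "wz": 0, "claw": -1},
    {"dx": 0, "dy": 0.06, "dz": 0, "wx": 0, "wy": 0, "wz": 0, "claw": -1},
    {"dx": 0, "dy": 0.075, "dz": 0, "wx": 0, "wy": 0, "wz": 0, "claw": -1},
    {"dx": 0, "dy": 0.09, "dz": 0, "wx": 0, "wy": 0, "wz": 0, "claw": -1},
    {"dx": 0, "dy": 0.105, "dz": 0, "wx": 0, "wy": 0, "wz": 0, "claw": -1},
    {"dx": 0, "dy": 0.12, "dz": 0, "wx": 0, "wy": 0, "wz": 0, "claw": -1},
    {"dx": 0, "dy": 0.135, "dz": 0, "wx": 0, "wy": 0, "wz": 0, "claw": -1},
    {"dx": 0, "dy": 0.15, "dz": 0, "wx": 0, "wy": 0, "wz": 0, "claw": -1},
    {"dx": 0, "dy": 0.165, "dz": 0, "wx": 0, "wy": 0, "wz": 0, "claw": -1},
  ],
)

```text
t: 9.2
ee_pos: [558.6, 109.8, 36.6]
orientation: [0.707, -0.004, 0.707, 0.004]
ft_force: [0.7, -1.0, 1.4]
opening: 0.001
```

```bash
python3 - <<'E'
from h import *
im=viewer.snapshot("side")
cv2.imwrite("pics/side4.png",cv2.resize(im[140:260,260:390],None,fx=5,fy=5,interpolation=cv2.INTER_CUBIC))
rel([558,202,36.6])
E
```

```text
t 9.25 ee [558.57 110.23  36.56] q [-0.013  0.623  1.503  0.     1.016 -0.024] F [-0.2  -0.29  1.13] op 0.0 
 shift [-1.000e-04  4.588e-01  2.100e-03] turn [-0.0035  0.0001 -0.0002]
```

View pics/side4.png

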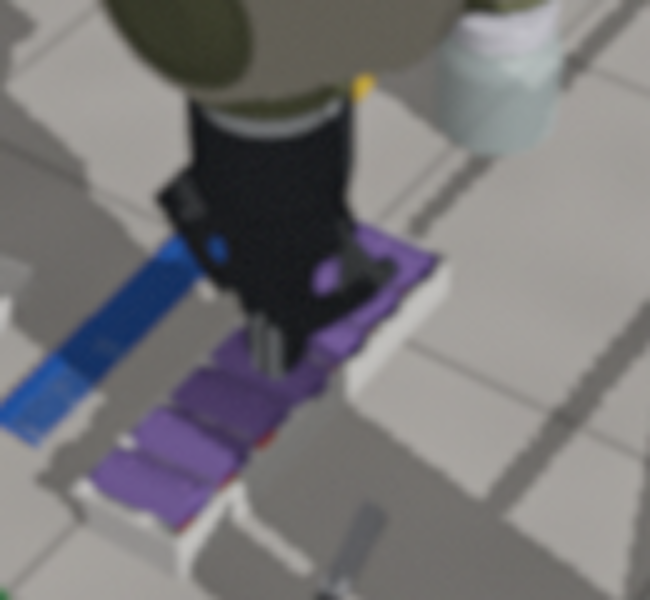

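Emit:
apply_moves(
  increments=[
    {"dx": 0, "dy": 0.015, "dz": 0, "wx": 0, "wy": 0, "wz": 0, "claw": -1},
    {"dx": 0, "dy": 0.03, "dz": 0, "wx": 0, "wy": 0, "wz": 0, "claw": -1},
    {"dx": 0, "dy": 0.045, "dz": 0, "wx": 0, "wy": 0, "wz": 0, "claw": -1},
    {"dx": 0, "dy": 0.06, "dz": 0, "wx": 0, "wy": 0, "wz": 0, "claw": -1},
    {"dx": 0, "dy": 0.075, "dz": 0, "wx": 0, "wy": 0, "wz": 0, "claw": -1},
    {"dx": 0, "dy": 0.09, "dz": 0, "wx": 0, "wy": 0, "wz": 0, "claw": -1},
    {"dx": 0, "dy": 0.105, "dz": 0, "wx": 0, "wy": 0, "wz": 0, "claw": -1},
    {"dx": 0, "dy": 0.12, "dz": 0, "wx": 0, "wy": 0, "wz": 0, "claw": -1},
    {"dx": 0, "dy": 0.135, "dz": 0, "wx": 0, "wy": 0, "wz": 0, "claw": -1},
    {"dx": 0, "dy": 0.15, "dz": 0, "wx": 0, "wy": 0, "wz": 0, "claw": -1},
    {"dx": 0, "dy": 0.165, "dz": 0, "wx": 0, "wy": 0, "wz": 0, "claw": -1},
    {"dx": 0, "dy": 0.18, "dz": 0, "wx": 0, "wy": 0, "wz": 0, "claw": -1},
  ],
)

```text
t: 10.45
ee_pos: [558.2, 145.8, 36.5]
orientation: [0.707, -0.004, 0.707, 0.004]
ft_force: [-0.1, 0.1, 0.8]
opening: 0.001
```

Emit:
apply_moves(
  increments=[
    {"dx": 0, "dy": 0.015, "dz": 0, "wx": 0, "wy": 0, "wz": 0, "claw": -1},
    {"dx": 0, "dy": 0.03, "dz": 0, "wx": 0, "wy": 0, "wz": 0, "claw": -1},
    {"dx": 0, "dy": 0.045, "dz": 0, "wx": 0, "wy": 0, "wz": 0, "claw": -1},
    {"dx": 0, "dy": 0.06, "dz": 0, "wx": 0, "wy": 0, "wz": 0, "claw": -1},
    {"dx": 0, "dy": 0.075, "dz": 0, "wx": 0, "wy": 0, "wz": 0, "claw": -1},
    {"dx": 0, "dy": 0.09, "dz": 0, "wx": 0, "wy": 0, "wz": 0, "claw": -1},
    {"dx": 0, "dy": 0.105, "dz": 0, "wx": 0, "wy": 0, "wz": 0, "claw": -1},
    {"dx": 0, "dy": 0.12, "dz": 0, "wx": 0, "wy": 0, "wz": 0, "claw": -1},
    {"dx": 0, "dy": 0.135, "dz": 0, "wx": 0, "wy": 0, "wz": 0, "claw": -1},
    {"dx": 0, "dy": 0.15, "dz": 0, "wx": 0, "wy": 0, "wz": 0, "claw": -1},
    {"dx": 0, "dy": 0.165, "dz": 0, "wx": 0, "wy": 0, "wz": 0, "claw": -1},
    {"dx": 0, "dy": 0.18, "dz": 0, "wx": 0, "wy": 0, "wz": 0, "claw": -1},
  ],
)

```text
t: 11.65
ee_pos: [557.8, 181.9, 36.5]
orientation: [0.707, -0.004, 0.707, 0.004]
ft_force: [0.8, -1.0, 0.5]
opening: -0.002
```

Emit:
apply_moves(
  increments=[
    {"dx": 0, "dy": 0.015, "dz": 0, "wx": 0, "wy": 0, "wz": 0, "claw": -1},
    {"dx": 0, "dy": 0.03, "dz": 0, "wx": 0, "wy": 0, "wz": 0, "claw": -1},
    {"dx": 0, "dy": 0.045, "dz": 0, "wx": 0, "wy": 0, "wz": 0, "claw": -1},
    {"dx": 0, "dy": 0.06, "dz": 0, "wx": 0, "wy": 0, "wz": 0, "claw": -1},
    {"dx": 0, "dy": 0.075, "dz": 0, "wx": 0, "wy": 0, "wz": 0, "claw": -1},
    {"dx": 0, "dy": 0.09, "dz": 0, "wx": 0, "wy": 0, "wz": 0, "claw": -1},
    {"dx": 0, "dy": 0.105, "dz": 0, "wx": 0, "wy": 0, "wz": 0, "claw": -1},
    {"dx": 0, "dy": 0.115, "dz": 0, "wx": 0, "wy": 0, "wz": 0, "claw": -1},
    {"dx": 0, "dy": 0.115, "dz": 0, "wx": 0, "wy": 0, "wz": 0, "claw": -1},
    {"dx": 0, "dy": 0.115, "dz": 0, "wx": 0, "wy": 0, "wz": 0, "claw": -1},
  ],
)

```text
t: 12.65
ee_pos: [557.6, 204.7, 36.6]
orientation: [0.707, -0.004, 0.707, 0.004]
ft_force: [-0.2, 1.0, 0.5]
opening: -0.0
```

```bash
python3 - <<'E'
from h import *
im=viewer.snapshot("side")
cv2.imwrite("pics/side5.png",cv2.resize(im[140:270,240:370],None,fx=4.6,fy=4.6,interpolation=cv2.INTER_CUBIC))
im=viewer.snapshot("top"); cv2.imwrite("pics/top5.png",im)
rel([558,202,36.6])
E
```

```text
t 12.75 ee [557.59 204.64  36.55] q [0.153 0.655 1.429 0.    1.057 0.142] F [-0.24  1.45  2.31] op 0.002 
 shift [-0.0003 -0.0132  0.0019] turn [-0.0039  0.0001 -0.0002]
```

View pics/side5.png

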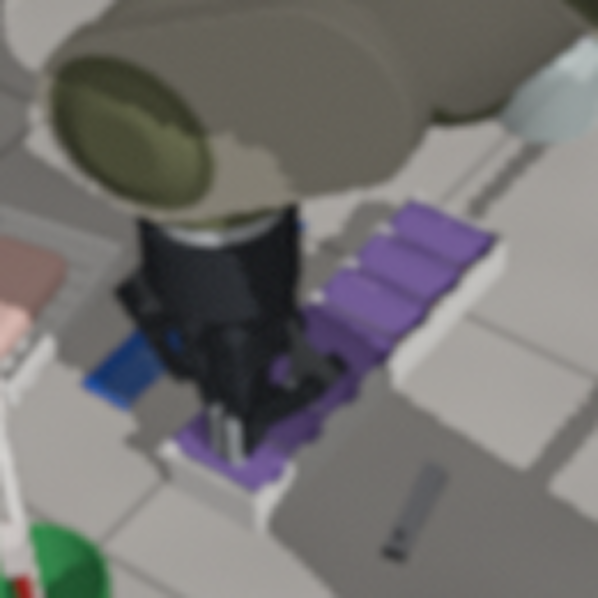

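View pics/top5.png

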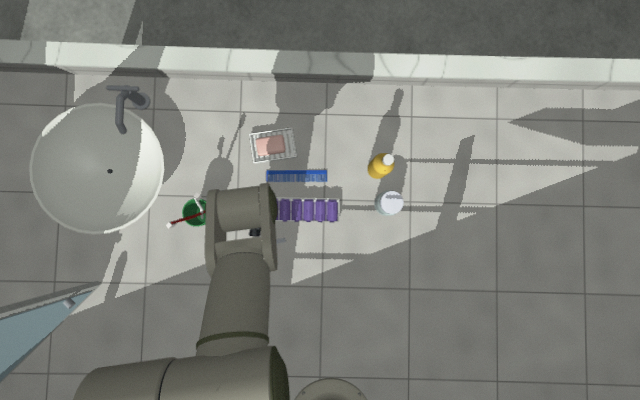

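Emit:
apply_moves(
  increments=[
    {"dx": -0.02, "dy": 0, "dz": 0, "wx": 0, "wy": 0, "wz": 0, "claw": -1},
    {"dx": -0.06, "dy": 0, "dz": 0, "wx": 0, "wy": 0, "wz": 0, "claw": -1},
    {"dx": -0.12, "dy": 0, "dz": 0, "wx": 0, "wy": 0, "wz": 0, "claw": -1},
    {"dx": -0.18, "dy": 0, "dz": 0, "wx": 0, "wy": 0, "wz": 0, "claw": -1},
    {"dx": -0.18, "dy": 0, "dz": 0, "wx": 0, "wy": 0, "wz": 0, "claw": -1},
  ],
)

```text
t: 13.25
ee_pos: [558.6, 204.8, 74.9]
orientation: [0.709, -0.003, 0.706, 0.004]
ft_force: [-0.6, -0.5, 0.9]
opening: 0.0
```

Emit:
apply_moves(
  increments=[
    {"dx": -0.15, "dy": 0, "dz": 0, "wx": 0, "wy": 0, "wz": 0, "claw": -1},
    {"dx": -0.35, "dy": 0, "dz": -0.1, "wx": 0, "wy": 0, "wz": 0, "claw": -1},
    {"dx": -0.55, "dy": 0, "dz": -0.3, "wx": 0, "wy": 0, "wz": 0, "claw": -1},
    {"dx": -0.7, "dy": -0.1, "dz": -0.5, "wx": 0, "wy": 0, "wz": 0, "claw": -1},
    {"dx": -0.75, "dy": -0.3, "dz": -0.7, "wx": 0, "wy": 0, "wz": 0, "claw": -1},
    {"dx": -0.75, "dy": -0.5, "dz": -0.8, "wx": 0, "wy": 0, "wz": 0, "claw": -1},
    {"dx": -0.75, "dy": -0.7, "dz": -0.8, "wx": 0, "wy": 0, "wz": 0, "claw": -1},
    {"dx": -0.75, "dy": -0.9, "dz": -0.8, "wx": 0, "wy": 0, "wz": 0, "claw": -1},
    {"dx": -0.75, "dy": -1, "dz": -0.8, "wx": 0, "wy": 0, "wz": 0, "claw": -1},
    {"dx": -0.75, "dy": -1, "dz": -0.8, "wx": 0, "wy": 0, "wz": 0, "claw": -1},
    {"dx": -0.75, "dy": -1, "dz": -0.8, "wx": 0, "wy": 0, "wz": 0, "claw": -1},
  ],
)

```text
t: 14.35
ee_pos: [399.5, 3.2, 222.5]
orientation: [0.707, -0.003, 0.707, 0.003]
ft_force: [0.4, 0.1, 0.0]
opening: 0.002
```

```bash
python3 - <<'E'
from h import *
im=viewer.snapshot("side")
cv2.imwrite("pics/side6.png",cv2.resize(im[150:320,190:390],None,fx=4,fy=3.5,interpolation=cv2.INTER_CUBIC))
im=viewer.snapshot("top"); cv2.imwrite("pics/top6.png",cv2.resize(im[110:260,150:420],None,fx=2.9,fy=2.9,interpolation=cv2.INTER_CUBIC))
a=cv2.imread("pics/side0.png"); 
rel([558,202,36.6])
for q in("pillbox","soap_dish","cup","jar","shampoo","clipper","comb"):
    print(q,[ (spotter.place_of(c,q) or [None])[0] for c in("side","top")])
E
```

```text
t 14.45 ee [399.55   3.85 222.48] q [-0.289  0.122  1.688  0.     1.332 -0.301] F [-0.59  0.29  0.18] op -0.002 
 shift [0.9295 0.9813 0.8038] turn [-0.0024 -0.0003 -0.0004]
pillbox [{'at': [315.7, 217.7], 'conf': 0.64}, {'at': [294.5, 212.9], 'conf': 0.62}]
soap_dish [{'at': [243.2, 210.7], 'conf': 0.92}, {'at': [272.4, 147.2], 'conf': 0.72}]
cup [{'at': [251.2, 290.9], 'conf': 0.61}, {'at': [207.2, 215.3], 'conf': 0.91}]
jar [{'at': [359.3, 160.3], 'conf': 0.93}, {'at': [385.2, 204.1], 'conf': 0.71}]
shampoo [{'at': [323.4, 153.7], 'conf': 0.88}, {'at': [375.4, 168.6], 'conf': 0.8}]
clipper [{'at': [329.7, 249.3], 'conf': 0.68}, {'at': [332.3, 212.1], 'conf': 0.5}]
comb [{'at': [279.4, 204.1], 'conf': 0.61}, {'at': [297.6, 173.8], 'conf': 0.69}]
```

View pics/side6.png

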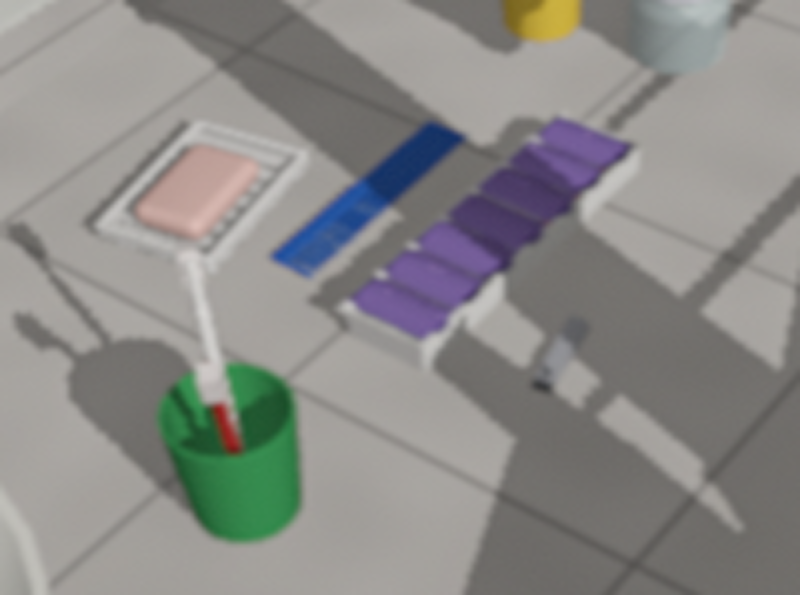

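View pics/top6.png

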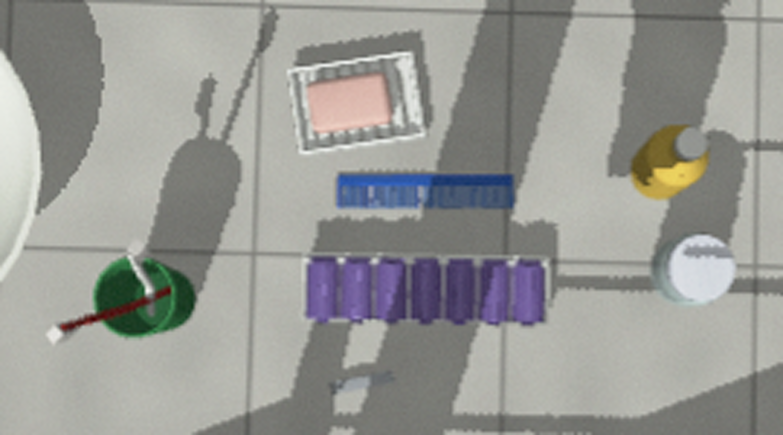

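```bash
python3 -c "
from h import *
print(arm.finish_job())"
```

```text
the job is handed in; nothing more can be done
None
```

The pass is done and the job was handed in at about t = 15 s; the hand-in gives no verdict. I shut the gripper and came down on lid1 to 36.6 mm above the ledge. From there I slid the fingertip along the row to lid7 in one pass at about 30 mm/s, then lifted off and moved the arm away.

- **Force:** the measured force was about 3 N at most in every reading I took, against the 40 N limit.
- **Lids:** in the last pictures from both cameras no red gap shows under any of the seven lids. I had no direct reading of the hinge angles.
- **Positions:** by eye, the box and the bystanders stand where they stood at the start.
- **Disagreements:**
  - In the last top picture the network put the clipper on the pill box (confidence 0.5). That is a false hit, as the picture shows the clipper unmoved.
  - My pose fit of the box from the side camera alone was about 7 mm off the top camera's fit in x. I used the top fit, and the fingertip met the lids where it predicted.

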